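Seat the interlock pin in a training battery module

ROBOT

A 6-joint arm with a two-finger parallel gripper is mounted at the origin on the work surface. World frame = base frame: x ahead of the robot, y to its left, z up, the work surface at z = 0. Lengths are in m, angles in degrees, forces in N, time in s.
With the tool pointing down it reaches from about 0.4 to 0.825 m from the base axis. Payload 7 kg.
Tool frame: the origin (TCP) lies between the finger pads; the fingertips stand 19 mm ahead of it and the grasp point (between the pads) is the TCP; x points along the fingers, y is the direction in which the jaws open and shut, and the axes are right-handed (so a half turn about x gives the same grasp; the last joint's range is limited). The gripper opens to 88 mm and grips with 3 to 60 N. Pads are 19 mm wide; open, the fingers measure 130 mm over their backs; the gripper's body (78 mm by 193 mm) begins 47 mm behind the grasp point.
Start: joints at [84.918, 20.546, 0.682, 0, -70.136, -16.507], TCP at [0.248, 0.628, 0.246] pointing down, gripper open.
Joint ranges: [-176.03, 176.03], [-82.01, 121.73], [-58.28, 71.71], [-173.87, 95.51], [-174.79, -0.11], [-173.66, 173.66]. Speed limits (degrees/s): [136.94, 136.94, 172.46, 180, 180, 180].

INTERFACE

Orientations are given as [roll, pitch, yaw] about the fixed x, y, z axes, in that order (R = Rz(yaw) Ry(pitch) Rx(roll)).
In Python, from plant import * gives the robot as it stands.
- The arm moves only by the tool step_arm, never from a script. Its argument "steps" is a list of rows, each a list of 2 entries, a list of its own where there are three numbers: the shift along the tool's x, y, z in units of 0.02 m (1.0 is 0.02 m), then the turn about the tool's x in units of 6 degrees (1.0 is 6 degrees). A call has 1 to 20 rows; each row shifts and turns the commanded pose from where the row before left it, along the tool's axes as they then stand; what a row does not reach is not made up. A row lasts 1/12 s, in which the tool goes at most 41.7 mm and 7.16 degrees, less where a joint would pass 70% of its speed; a pose out of reach is approached as far as the arm can. A call with a number of a shift or a turn outside -1 to 1 is refused whole. A call with a gripper value outside its range is refused whole. "fingers" is the closure, from 0 (fully open) to 1 (shut), set as the call begins (left out, the last holds). The fingers move at their own pace and stop on an object; "grip_force" is the grip in N (left out, the last holds). Time passes only in rows, so rows that do not move let the fingers close. It gives the time, the measured TCP pose, the force and the opening at its end, in the units of the state.
- get_state(): the state, without advancing time (a new reading comes with each control period).
- capture(name): name is "scene" or "top"; returns the picture (420x560x3 uint8, blue, green, red); there is no depth.
- camera_model(name): a dict with "intrinsics" (3x3 intrinsics, pixels), "rvec" (rotation vector, rad) and "tvec" (3), from world to camera coordinates, as OpenCV has them. Camera axes: x right, y down, z forward; pixel columns grow to the right and rows downward; lengths in m; the calibration is good to about 2 mm. A picture is of the moment at which its call begins. camera_model takes no time and is no camera call.
- close_job(): hands the job in, once; it reports no verdict.
The state is a dict: "time_s": time; "joints": joint angles; "qd": joint speeds; "joint_torque": joint torques, N m; "tcp_pos": TCP position; "eef_rot": TCP orientation; "contact_force": force on the tool from outside, world axes, zero at the start; "moment": the same for the moment, N m; "gripper_width": finger opening in m.
Only numpy, scipy, OpenCV 4.12 (cv2) and the standard library are available. Lean on these libraries where they do the work, as an engineer would, in place of code of your own. Each camera call takes 0.05 s, during which the arm holds its last target.

TASK

Take the orange-headed interlock pin out of the blue holder and fit it into the hole in the white round socket on the battery module: feel for the hole with light pressure, then press the pin straight in until its collar sits fully down on the socket, and let go. The socket is brittle, so never push the pin on the module with more than about 40 N, and leave the grey-headed spare pin, the meter, the tape roll and the screwdriver where they are.

Things in the scene. Friction and masses are not known exactly. Their poses are not given: they have to be found in the camera images.
- pin: Interlock pin, standing upright in one of the holder's two holes, about 0.1 kg. From its origin (centre of the flat, square-edged lower end of the steel shank) up its own z: round steel shank 16 mm diameter from 0 to 30 mm; round black collar 34 mm diameter from 30 to 36 mm; orange square head 26 x 26 mm from 36 to 76 mm, its flats square to the pin's x and y axes. Hold it by the flats of the head.
- spare: Spare pin of the same shape and size but with a grey head, in the other hole of the holder (origin and axes as for the pin). A bystander.
- holder: Fixed blue block 60 (x) x 170 (y) x 50 mm high, origin at the centre of its underside, with two wide holes (23 mm, 42 mm deep) at y = -50 and +50 mm. The pins hang in them with the collar resting on the block's top, so a pin's lower end is 20 mm above the table; it lifts straight out.
- module: Fixed grey metal training battery module 150 (x) x 220 (y) x 50 mm high, origin at the centre of its underside, z up. On its deck: the white round socket, 60 mm diameter, its flat top 90 mm above the table; to its +y side two black terminals with an orange bar, up to 69 mm high, and an orange block up to 70 mm high.
- socket (a point): Nominal centre of the socket's flat top, 90 mm above the table (module x = -15, y = -45 mm; centre of the dark ring on the deck), axes as the module's. The real socket was clamped there by eye: its hole, in its middle, is 2 to 4.5 mm off this point in an unknown direction. Hole: round, blind, sharp-edged (no chamfer), 17.5 mm wide, 36 mm deep. Light forces do not shift the socket.
- plunger (a joint): Brass plunger in the hole, 14 mm below the socket's top at 0; reads metres pushed down (0.016 when the pin's collar lands on the socket's top, the hard stop). Friction holds it: it takes about 8 N to push, some 1 N more per 10 mm/s, and stays where it is pushed.
- meter: Green test meter 150 x 78 x 38 mm lying flat, origin at the centre of its underside. A bystander.
- tape: Red roll of tape, 68 mm diameter, 19 mm high, lying flat, origin at the centre of its underside. A bystander.
- driver: Screwdriver lying on the table, origin underneath it. A bystander.

How it is judged (in metres and radians):
On the way, in this order (a step that is already met when the one before it is completed fails the run):
1. the pin is lifted out of the holder (z of pin in the frame of holder above 0.055 m), for 0.2 s.
2. the shank has entered the hole by more than 5 mm (z of pin in the frame of socket below -0.005 m and horizontal distance between pin and socket below 0.008 m), for 0.1 s.
At the end, for the whole second after the job is handed in: The pin stands upright (within about 4.5 degrees) and still in the socket's hole with its collar down on the socket's top (within 2 mm: lower end at least 28 mm below the top and within 8 mm of the socket's nominal centre), released by the gripper (z of pin in the frame of socket below -0.028 m and horizontal distance between pin and socket below 0.008 m and angle between pin's own z axis and vertical below 0.08 rad and linear speed of pin below 0.02 m/s and contact force between pin and the fingers below 0.1 N); the robot touches nothing.
It fails at once if the pin is pushed on the module with more than 40 N (contact force between pin and module above 40 N).
It fails at once if the spare pin is moved more than 15 mm (distance of spare from where it was at the start of the episode above 0.015 m).
It fails at once if the meter, the tape roll or the screwdriver is moved more than 20 mm (distance of any of meter, tape, driver from where it was at the start of the episode above 0.02 m).
It also fails if it takes over 72 s, if anything falls off the work surface, if the arm or the gripper's body presses on something with over 40 N, if the wrist force passes 120 N, or if a joint passes its speed limit or range.

## Working session

There is one attempt and no reset: what is moved stays moved. The work goes in short steps, Python scripts to look and compute and a tool call to move; the robot and the scene stay as the last step left them, time stands still between calls to the robot, and variables do not carry over. Pictures are saved under pics/ and viewed, and the job is handed in when it is done.

Besides the shell and the picture viewer there is one more tool, called after ">>>" by a JSON object that holds its "op" and its "data". step_arm: Moves the arm, as the interface text tells. Its arguments: {"type":"object","properties":{"steps":{"type":"array","items":{"type":"array"}},"fingers":{"type":"number"},"grip_force":{"type":"number"}},"required":["steps"]}

```bash
mkdir -p pics; ls; python3 - <<'E'
from plant import *
import cv2
print(get_state())
for n in ("scene","top"):
    cv2.imwrite(f"pics/{n}0.png",capture(n)); print(n,camera_model(n))
E
```

```text
pics
{'time_s': 0.0, 'joints': array([ 8.49186587e+01,  2.05901208e+01,  6.31844513e-01, -1.86067731e-02,
       -7.01345430e+01, -1.65051740e+01]), 'qd': array([ 0.03022703,  0.02382303,  0.00974267,  0.05641372, -0.02435841,
       -0.04672641]), 'joint_torque': array([-2.39096429e-03, -5.82713592e+01,  2.93059856e+01,  6.99760705e+00,
        6.95106952e-03, -1.64217281e-04]), 'tcp_pos': array([0.24821735, 0.62720513, 0.24462759]), 'eef_rot': array([  95.83454775,   89.90554646, -105.75830453]), 'contact_force': array([-0.42756918,  0.13673967,  0.39553307]), 'moment': array([ 0.04539252, -0.01469888, -0.02756719]), 'gripper_width': 0.08784154064373745}
scene {'intrinsics': array([[437.08472035,   0.        , 281.44171998],
       [  0.        , 437.08472035, 212.67933542],
       [  0.        ,   0.        ,   1.        ]]), 'rvec': array([ 1.42283653,  1.90898438, -0.9851655 ]), 'tvec': array([ 0.21161376, -0.26553291,  1.42915327])}
top {'intrinsics': array([[397.41283277,   0.        , 279.92001247],
       [  0.        , 397.41283277, 213.27754674],
       [  0.        ,   0.        ,   1.        ]]), 'rvec': array([ 2.21241215, -2.19363431,  0.0838433 ]), 'tvec': array([-0.04641383,  0.63034897,  0.84858071])}
```

View pics/scene0.png

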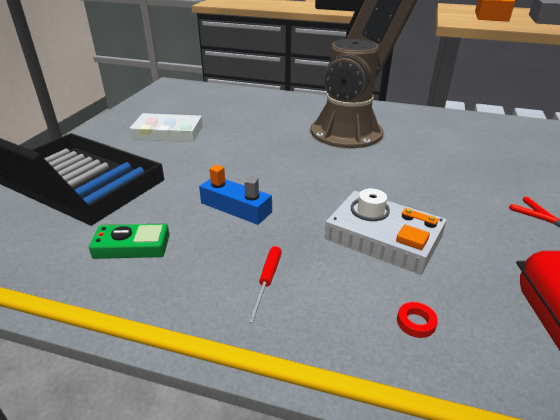

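View pics/top0.png

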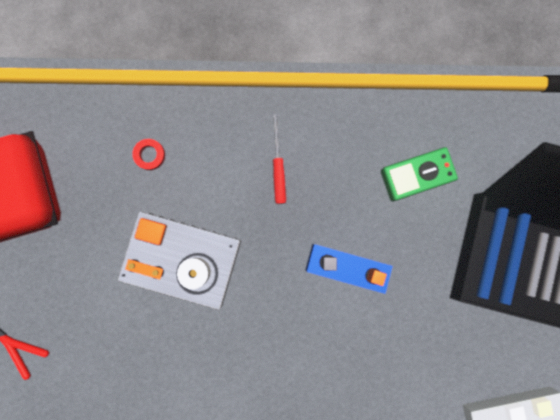

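```bash
cat > h.py <<'E'
import numpy as np, cv2
from plant import *
def cam(n):
    c=camera_model(n); R,_=cv2.Rodrigues(np.array(c["rvec"])); return np.array(c["intrinsics"]),R,np.array(c["tvec"]).ravel()
def ray(n,uv):
    K,R,t=cam(n); d=R.T@np.linalg.inv(K)@np.array([uv[0],uv[1],1.]); return -R.T@t,d
def onz(n,uv,z):
    o,d=ray(n,uv); return o+d*(z-o[2])/d[2]
def proj(n,p):
    K,R,t=cam(n); q=K@(R@np.array(p)+t); return q[:2]/q[2]
def two(uvs,uvt):
    A=[];b=[]
    for n,uv in(("scene",uvs),("top",uvt)):
        o,d=ray(n,uv); d/=np.linalg.norm(d); P=np.eye(3)-np.outer(d,d); A.append(P); b.append(P@o)
    return np.linalg.lstsq(np.vstack(A),np.hstack(b),rcond=None)[0]
E
python3 - <<'E'
from h import *
t=cv2.imread("pics/top0.png"); s=cv2.imread("pics/scene0.png")
def crop(im,x,y,w,h,k,name): cv2.imwrite(name,cv2.resize(im[y:y+h,x:x+w],None,fx=k,fy=k,interpolation=cv2.INTER_CUBIC))
crop(t,110,205,140,110,5,"pics/tm.png"); crop(t,300,235,100,65,8,"pics/th.png"); crop(s,320,180,130,95,6,"pics/sm.png"); crop(s,190,155,100,70,8,"pics/sh.png")
hsv=cv2.cvtColor(t,cv2.COLOR_BGR2HSV)
m=cv2.inRange(hsv,(100,150,60),(125,255,255)); m[:, 430:]=0
mo=cv2.inRange(hsv,(5,150,120),(20,255,255))
for nm,mm in(("blue",m),("or",mo)):
    cs,_=cv2.findContours(mm,cv2.RETR_EXTERNAL,cv2.CHAIN_APPROX_NONE)
    for c in cs:
        if cv2.contourArea(c)>60: print(nm,cv2.contourArea(c),cv2.minAreaRect(c))
print(onz("top",(378,278),.076),onz("top",(194,273),.09), [c for c in [cam("top")[1].T@-cam("top")[2]]])
E
```

```text
blue 2139.5 ((348.68780517578125, 268.3555908203125), (81.57970428466797, 27.572237014770508), 15.572542190551758)
or 126.5 ((377.25, 277.25), (12.649110794067383, 12.332881927490234), 18.434947967529297)
or 309.0 ((144.37167358398438, 268.7440490722656), (35.70670700073242, 10.708159446716309), 15.64224624633789)
or 495.5 ((150.1603546142578, 231.18865966796875), (26.235864639282227, 20.604084014892578), 15.94539737701416)
or 1134.5 ((273.4770202636719, 83.77789306640625), (547.0577392578125, 4.633623123168945), 0.7413088083267212)
[ 0.49794566 -0.23968746  0.076     ] [0.5071069  0.12908976 0.09      ] [array([ 0.58245023, -0.02353897,  0.88305205])]
```

View pics/tm.png

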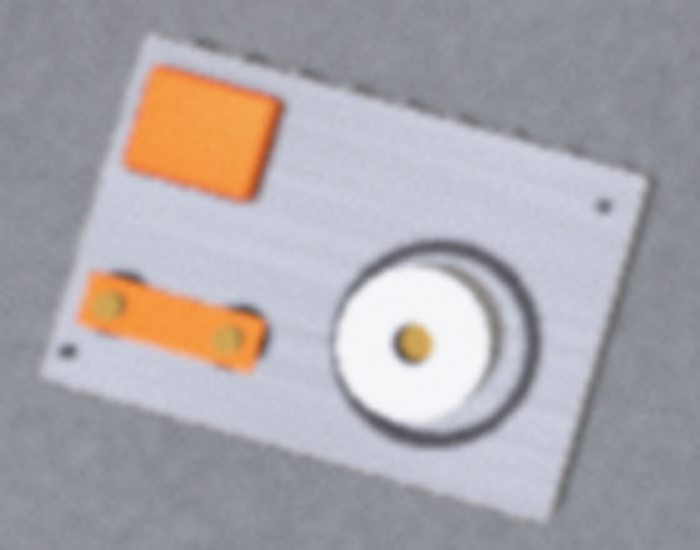

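View pics/th.png

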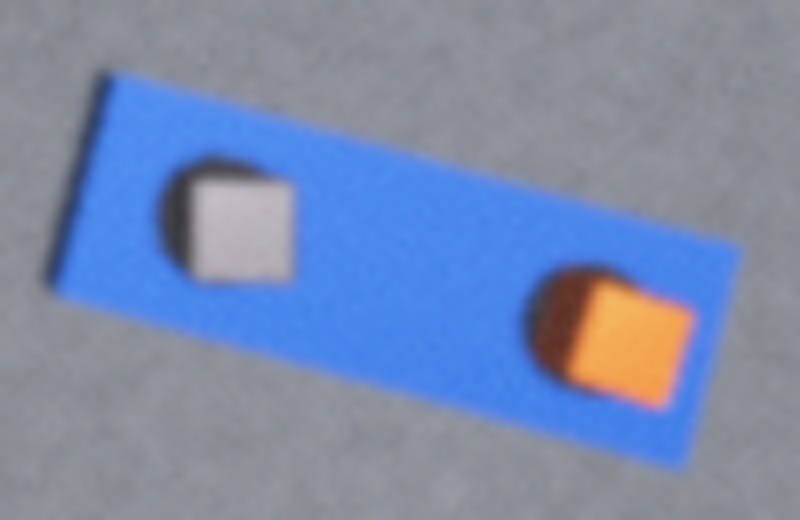

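View pics/sm.png

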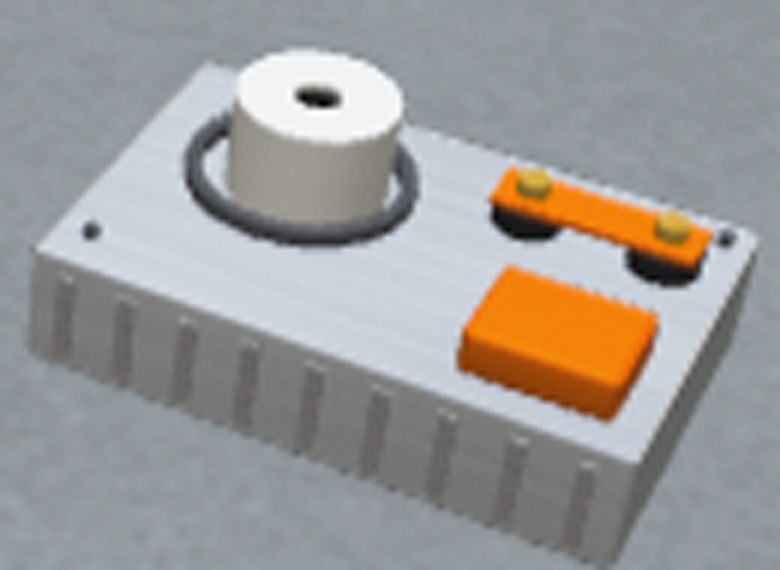

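View pics/sh.png

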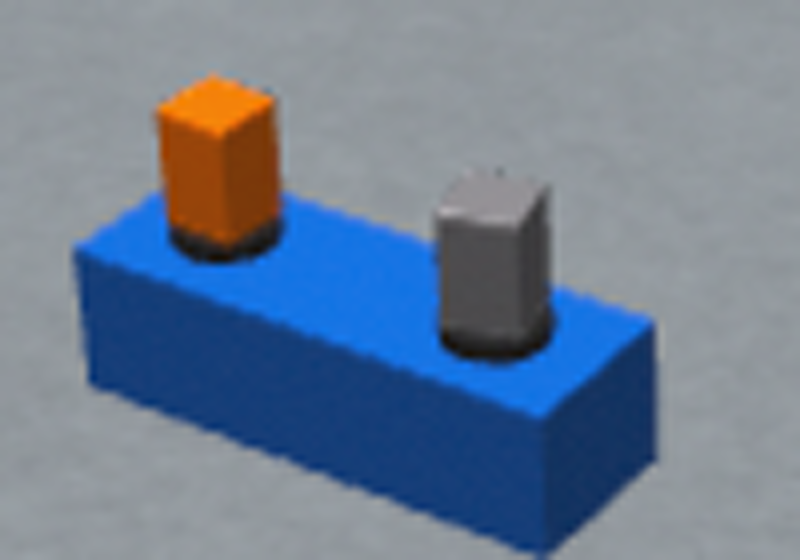

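```bash
python3 - <<'E'
from h import *
t=cv2.imread("pics/top0.png"); s=cv2.imread("pics/scene0.png")
def sub(im,x,y,w,h,k): return cv2.resize(im[y:y+h,x:x+w],None,fx=k,fy=k,interpolation=cv2.INTER_CUBIC)
def cv(x,y,k,p): return ((p[0]+.5)/k-.5+x,(p[1]+.5)/k-.5+y)
P=lambda c:np.array([onz("top",cv(300,235,8,p),.096)[:2] for p in c])
c=P([(603,282),(692,310),(665,408),(572,378)]); print("head",c.mean(0))
for i in range(4):
    d=c[(i+1)%4]-c[i]; print(np.linalg.norm(d),np.degrees(np.arctan2(d[1],d[0])))
# scene head top
c=np.array([onz("scene",cv(190,155,8,p),.096)[:2] for p in[(213,75),(276,98),(219,135),(158,112)]]); print("head scene",c.mean(0))
for i in range(4):
    d=c[(i+1)%4]-c[i]; print(np.linalg.norm(d),np.degrees(np.arctan2(d[1],d[0])))
# module corners (top z=.05)
c=np.array([onz("top",cv(110,205,5,p),.05)[:2] for p in[(147,38),(648,180),(547,522),(42,375)]])
for i in range(4):
    d=c[(i+1)%4]-c[i]; print("mod",np.linalg.norm(d),np.degrees(np.arctan2(d[1],d[0])))
print("mod c",c.mean(0))
# y axis: from socket side to terminals: corner1->corner0
yv=(c[0]-c[1]+c[3]-c[2]);yv/=np.linalg.norm(yv);xv=np.array([yv[1],-yv[0]])
print("mod xax deg",np.degrees(np.arctan2(xv[1],xv[0])),"socket nominal from corners",c.mean(0)-.015*xv-.045*yv)
def best(im,n,x,y,w,h,k,kind,z):
    g=cv2.cvtColor(sub(im,x,y,w,h,k),cv2.COLOR_BGR2GRAY)
    m=(g>kind[1]).astype(np.uint8) if kind[0]=='w' else (g<kind[1]).astype(np.uint8)
    cs,_=cv2.findContours(m*255,cv2.RETR_LIST,cv2.CHAIN_APPROX_NONE)
    for q in cs:
        a=cv2.contourArea(q)
        if a>kind[2] and a<kind[3]:
            e=cv2.fitEllipse(q); uv=cv(x,y,k,e[0])
            pts=np.array([onz(n,cv(x,y,k,p[0]),z)[:2] for p in q]); (cx,cy),r=cv2.minEnclosingCircle(pts.astype(np.float32)*1000)
            e2=cv2.fitEllipse((pts*1000).astype(np.float32))
            print(n,kind,"uv",np.round(uv,2),"area",a,"world ell mm",np.round(e2[0],2),np.round(e2[1],1))
best(t,"top",170,245,55,55,8,('w',215,8000,1e6),.09)
best(t,"top",170,245,55,55,8,('b',205,800,8000),.09)
best(t,"top",170,245,55,55,8,('b',115,5000,1e6),.05)
best(s,"scene",350,180,45,45,8,('w',190,3000,1e6),.09)
best(s,"scene",350,180,45,45,8,('b',140,100,4000),.09)
best(s,"scene",345,180,50,45,8,('b',100,100,1e6),.05)
E
```

```text
head [ 0.50079434 -0.23570507]
0.023090529035568116 -106.98155085411815
0.025026207641103703 164.0682135861274
0.024135686192580785 72.60007406486557
0.024852679372211847 -18.33268027163941
head scene [ 0.50352933 -0.23253318]
0.024556950028335016 72.19661117946008
0.02631473742317493 -16.212948477995713
0.023632137969598073 -107.93830643904505
0.02630108934399115 165.80486262730625
mod 0.2170550794881213 -105.35359014673202
mod 0.14675717539292815 164.29518962783936
mod 0.21697266845831326 74.19892543598723
mod 0.14506212691268144 -15.673749917565711
mod c [0.52953996 0.16855311]
mod xax deg -15.577289872098818 socket nominal from corners [0.50300671 0.12923407]
top ('w', 215, 8000, 1000000.0) uv [192.16 273.5 ] area 45423.0 world ell mm [506.17 132.67] [57.9 60.2]
top ('b', 205, 800, 8000) uv [218.53 288.61] area 891.0 world ell mm [476.83  80.31] [ 5.4 17.6]
top ('b', 205, 800, 8000) uv [191.73 273.48] area 3455.5 world ell mm [506.15 133.54] [15.5 17.1]
top ('b', 115, 5000, 1000000.0) uv [196.76 273.23] area 9078.0 world ell mm [502.97 131.04] [80.1 81.1]Traceback (most recent call last):
  File "<stdin>", line 35, in <module>
  File "<stdin>", line 29, in best
  File "h.py", line 8, in onz
    o,d=ray(n,uv); return o+d*(z-o[2])/d[2]
        ~~~^^^^^^
  File "h.py", line 6, in ray
    K,R,t=cam(n); d=R.T@np.linalg.inv(K)@np.array([uv[0],uv[1],1.]); return -R.T@t,d
          ~~~^^^
  File "h.py", line 4, in cam
    c=camera_model(n); R,_=cv2.Rodrigues(np.array(c["rvec"])); return np.array(c["intrinsics"]),R,np.array(c["tvec"]).ravel()
ValueError: time passes only in moves, steps and waits
```

```bash
python3 - <<'E'
s=open('h.py').read()
s=s.replace("def cam(n):","import functools\n@functools.lru_cache(None)\ndef cam(n):")
open('h.py','w').write(s)
E
python3 - <<'E'
from h import *
s=cv2.imread("pics/scene0.png")
def sub(im,x,y,w,h,k): return cv2.resize(im[y:y+h,x:x+w],None,fx=k,fy=k,interpolation=cv2.INTER_CUBIC)
def cv(x,y,k,p): return ((p[0]+.5)/k-.5+x,(p[1]+.5)/k-.5+y)
def best(im,n,x,y,w,h,k,kind,z):
    g=cv2.cvtColor(sub(im,x,y,w,h,k),cv2.COLOR_BGR2GRAY)
    m=(g>kind[1]).astype(np.uint8) if kind[0]=='w' else (g<kind[1]).astype(np.uint8)
    cs,_=cv2.findContours(m*255,cv2.RETR_LIST,cv2.CHAIN_APPROX_NONE)
    for q in cs:
        a=cv2.contourArea(q)
        if a>kind[2] and a<kind[3]:
            uv=cv(x,y,k,cv2.fitEllipse(q)[0])
            pts=np.array([onz(n,cv(x,y,k,p[0]),z)[:2] for p in q])
            e2=cv2.fitEllipse((pts*1000).astype(np.float32))
            print(n,kind,"uv",np.round(uv,2),"area",a,"world ell mm",np.round(e2[0],2),np.round(e2[1],1))
best(s,"scene",350,180,45,45,8,('w',220,3000,1e6),.09)
best(s,"scene",350,180,45,45,8,('b',140,100,4000),.09)
best(s,"scene",345,180,50,45,8,('b',100,100,1e6),.05)
st=get_state();print(st['tcp_pos'],st['eef_rot'],proj("top",st['tcp_pos']),proj("scene",st['tcp_pos']))
# tool axes
from scipy.spatial.transform import Rotation as Ro
print(Ro.from_euler('xyz',st['eef_rot'],degrees=True).as_matrix().round(3))
E
```

```text
scene ('w', 220, 3000, 1000000.0) uv [372.72 195.59] area 19613.5 world ell mm [507.63 134.27] [57.9 58.6]
scene ('b', 140, 100, 4000) uv [384.75 211.44] area 717.0 world ell mm [561.52 165.28] [ 5.3 22.5]
scene ('b', 140, 100, 4000) uv [372.53 195.84] area 1174.5 world ell mm [509.4  134.18] [12.9 15.7]
scene ('b', 100, 100, 1000000.0) uv [369.7  208.92] area 9501.0 world ell mm [500.13 131.67] [80.2 85.8]
scene ('b', 100, 100, 1000000.0) uv [372.52 195.95] area 859.0 world ell mm [445.99 131.74] [11.1 15.6]
[0.24826265 0.62727528 0.24468849] [  96.3718544    89.9145668  -105.22256169] [-157.54455048  451.66192256] [623.89625147 109.77914322]
[[-0.    -0.368 -0.93 ]
 [-0.001 -0.93   0.368]
 [-1.     0.001 -0.   ]]
```

>>> {"op": "step_arm", "data": {"steps": [[[0,0.78,-0.93],0],[[0,0.78,-0.93],0],[[0,0.78,-0.93],0],[[0,0.78,-0.93],0],[[0,0.78,-0.93],0],[[0,0.78,-0.93],0],[[0,0.78,-0.93],0],[[0,0.78,-0.93],0],[[0,0.78,-0.93],0],[[0,0.78,-0.93],0],[[0,0.78,-0.93],0],[[0,0.78,-0.93],0],[[0,0.78,-0.93],0],[[0,0.78,-0.93],0],[[0,0.78,-0.93],0],[[0,0.78,-0.93],0],[[0,0.78,-0.93],0],[[0,0.78,-0.93],0],[[0,0.78,-0.93],0],[[0,0.78,-0.93],0]], "fingers": 0.3, "grip_force": 30}}

```text
time_s: 1.77
tcp_pos: [0.4796, 0.1994, 0.2453]
eef_rot: [44.0, 90.0, -157.5]
contact_force: [0.9, -0.3, 0.0]
gripper_width: 0.0614
```

>>> {"op": "step_arm", "data": {"steps": [[[0,0.99,-0.45],0],[[0,0.99,-0.45],0],[[0,0.99,-0.45],0],[[0,0.99,-0.45],0],[[0,0.99,-0.45],0],[[0,0.99,-0.45],0],[[0,0.99,-0.45],0],[[0,0.99,-0.45],0],[[0,0.99,-0.45],0],[[0,0.99,-0.45],0],[[0,0.99,-0.45],0],[[0,0.99,-0.45],0],[[0,0.99,-0.45],0],[[0,0.99,-0.45],0],[[0,0.99,-0.45],0],[[0,0.99,-0.45],0],[[0,0.99,-0.45],0],[[0,0.99,-0.45],0],[[0,0.99,-0.45],0],[[0,0.99,-0.45],0]]}}

```text
time_s: 3.43
tcp_pos: [0.5008, -0.2348, 0.2453]
eef_rot: [-2.8, 90.0, 155.6]
contact_force: [1.2, 0.3, 0.2]
gripper_width: 0.0615
```

>>> {"op": "step_arm", "data": {"steps": [[[0,0,0],-0.78],[[0,0,0],0],[[0,0,0],0],[[0,0,0],0]]}}

```text
time_s: 3.77
tcp_pos: [0.501, -0.2334, 0.2454]
eef_rot: [-16.7, 90.0, 146.3]
contact_force: [1.2, 0.8, 0.3]
gripper_width: 0.0612
```

```bash
python3 - <<'E'
from h import *
from scipy.spatial.transform import Rotation as Ro
st=get_state();print(st)
M=Ro.from_euler('xyz',st['eef_rot'],degrees=True).as_matrix();print(M.round(4), np.degrees(np.arctan2(M[1,1],M[0,1])))
d=np.array([.502,-.234,.078])-st['tcp_pos']; print("units",M.T@d/.02)
cv2.imwrite("pics/scene1.png",capture("scene"));cv2.imwrite("pics/top1.png",capture("top"))
E
```

```text
{'time_s': 3.7667, 'joints': array([-4.68234250e+00,  9.07617763e+00, -1.48989352e+01, -1.09091586e-02,
       -6.60428718e+01,  7.76738903e+01]), 'qd': array([ 0.46948097, -0.19309063,  0.01992033,  0.09172255,  0.00472987,
        0.34860989]), 'joint_torque': array([ -0.3886667 , -41.2541914 ,  28.55636716,   6.70616269,
         0.08142873,   0.04398774]), 'tcp_pos': array([ 0.50099308, -0.23341327,  0.24541418]), 'eef_rot': array([-16.67062307,  89.97943736, 146.3164935 ]), 'contact_force': array([1.20192244, 0.83719304, 0.25097625]), 'moment': array([ 0.04573816, -0.03716012, -0.0267515 ]), 'gripper_width': 0.06117561029154064}
[[-3.000e-04 -2.926e-01 -9.562e-01]
 [ 2.000e-04 -9.562e-01  2.926e-01]
 [-1.000e+00 -1.000e-04  3.000e-04]] -107.0128844371943
units [ 8.37068766  0.01418411 -0.05960423]
```

```bash
python3 - <<'E'
import cv2,numpy as np
t=cv2.imread("pics/top1.png");s=cv2.imread("pics/scene1.png")
cv2.imwrite("pics/c1.png",np.hstack([cv2.resize(s[80:230,120:320],(400,300),interpolation=3),cv2.resize(t[180:330,280:480],(400,300),interpolation=3)]))
E
```

```text
(no output)
```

View pics/c1.png

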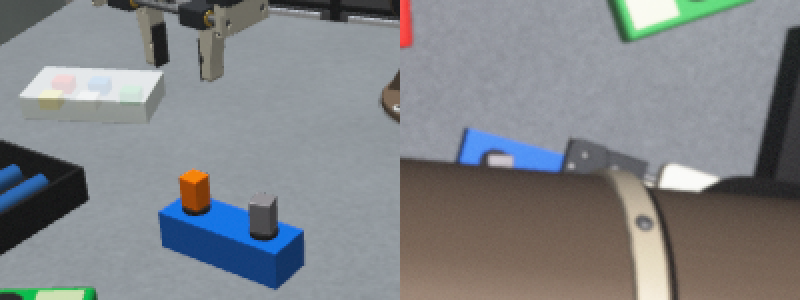

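The scene view (left) shows the open fingers above and behind the orange pin at about pixel (217,175); the arm covers the pin in the top view. I'm going down part of the way first.

>>> {"op": "step_arm", "data": {"steps": [[[0.8,0,0],0],[[0.8,0,0],0],[[0.8,0,0],0],[[0.8,0,0],0],[[0.8,0,0],0],[[0.8,0,0],0],[[0.6,0,0],0],[[0.3,0,0],0],[[0,0,0],0],[[0,0,0],0]]}}

```text
time_s: 4.7
tcp_pos: [0.5014, -0.2336, 0.1319]
eef_rot: [128.2, 90.0, -68.7]
contact_force: [0.0, -0.2, 0.1]
gripper_width: 0.0613
```

```bash
python3 - <<'E'
from h import *
st=get_state();print(st['tcp_pos'],st['contact_force'])
s=capture("scene")
print(proj("scene",st['tcp_pos']))
cv2.imwrite("pics/c2.png",cv2.resize(s[100:240,140:320],(720,560),interpolation=3))
E
```

```text
[ 0.50143245 -0.23361627  0.13190364] [ 0.03711831 -0.24555568  0.11047539]
[215.35299608 153.5638694 ]
```

View pics/c2.png

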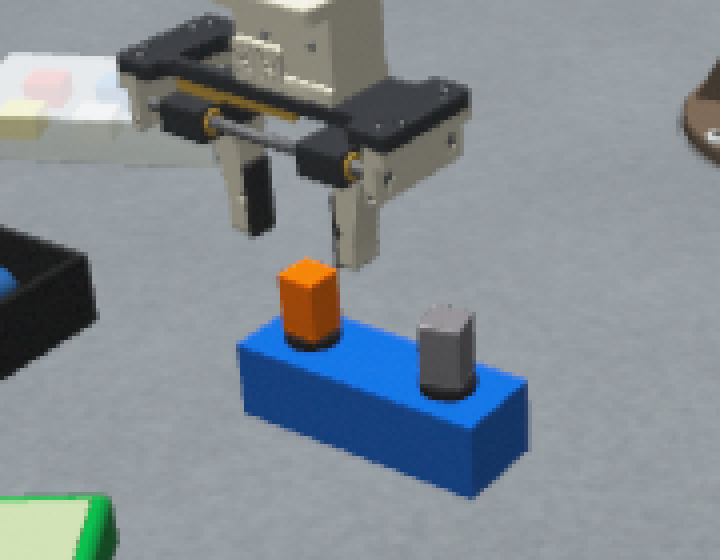

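The crop shows the jaws straddling the pin head, whose top is near crop (308,270), and the grey pin is clear. I'll go down to grasp height and close.

>>> {"op": "step_arm", "data": {"steps": [[[0.6,0,0],0],[[0.6,0,0],0],[[0.6,0,0],0],[[0.5,0,0],0],[[0.4,0,0],0],[[0,0,0],0],[[0,0,0],0]]}}

```text
time_s: 5.33
tcp_pos: [0.5012, -0.2339, 0.0776]
eef_rot: [39.1, 90.0, -157.8]
contact_force: [0.6, -0.5, 0.4]
gripper_width: 0.0613
```

>>> {"op": "step_arm", "data": {"steps": [[[0,0,0],0],[[0,0,0],0],[[0,0,0],0],[[0,0,0],0],[[0,0,0],0],[[0,0,0],0],[[0,0,0],0],[[0,0,0],0]], "fingers": 1, "grip_force": 30}}

```text
time_s: 6.0
tcp_pos: [0.5012, -0.2338, 0.0777]
eef_rot: [163.4, 90.0, -33.5]
contact_force: [0.7, 0.3, 1.4]
gripper_width: 0.0258
```

>>> {"op": "step_arm", "data": {"steps": [[[-0.4,0,0],0],[[-0.6,0,0],0],[[-0.8,0,0],0],[[-0.8,0,0],0],[[-0.8,0,0],0],[[-0.8,0,0],0],[[-0.8,0,0],0],[[-0.6,0,0],0],[[-0.4,0,0],0],[[0,0,0],0],[[0,0,0],0],[[0,0,0],0]]}}

```text
time_s: 7.0
tcp_pos: [0.5005, -0.2336, 0.1967]
eef_rot: [-3.1, 89.9, 160.0]
contact_force: [0.6, 0.8, -1.4]
gripper_width: 0.0262
```

```bash
python3 - <<'E'
from h import *
from scipy.spatial.transform import Rotation as Ro
st=get_state();print(st['tcp_pos'],st['contact_force'],st['gripper_width'])
M=Ro.from_euler('xyz',st['eef_rot'],degrees=True).as_matrix();print(M.round(4))
d=np.array([.5067,.1335,st['tcp_pos'][2]])-st['tcp_pos']; print("units",M.T@d/.02)
s=capture("scene")
cv2.imwrite("pics/s3.png",s);cv2.imwrite("pics/c3.png",cv2.resize(s[60:200,140:320],(720,560),interpolation=3))
E
```

```text
[ 0.50054479 -0.23363701  0.19669686] [ 0.60118945  0.78299649 -1.43408601] 0.02618547333328265
[[-1.300e-03 -2.910e-01 -9.567e-01]
 [ 5.000e-04 -9.567e-01  2.910e-01]
 [-1.000e+00 -1.000e-04  1.400e-03]]
units [ 8.38845864e-03 -1.76518752e+01  5.04776359e+00]
```

View pics/c3.png

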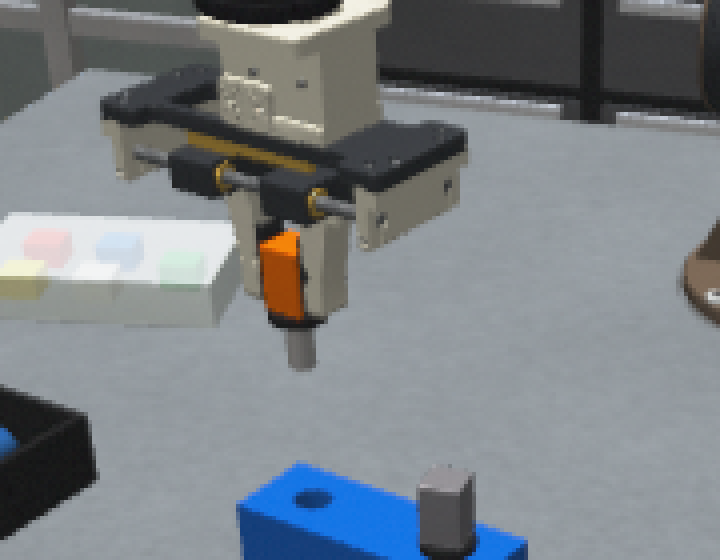

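The pin is out of the holder and hanging upright from the jaws; its shank end is at crop (301,368), and the grey pin is undisturbed. Next I carry it to the socket.

>>> {"op": "step_arm", "data": {"steps": [[[0,-0.88,0.25],0],[[0,-0.88,0.25],0],[[0,-0.88,0.25],0],[[0,-0.88,0.25],0],[[0,-0.88,0.25],0],[[0,-0.88,0.25],0],[[0,-0.88,0.25],0],[[0,-0.88,0.25],0],[[0,-0.88,0.25],0],[[0,-0.88,0.25],0],[[0,-0.88,0.25],0],[[0,-0.88,0.25],0],[[0,-0.88,0.25],0],[[0,-0.88,0.25],0],[[0,-0.88,0.25],0],[[0,-0.88,0.25],0],[[0,-0.88,0.25],0],[[0,-0.88,0.25],0],[[0,-0.88,0.25],0],[[0,-0.88,0.25],0]]}}

```text
time_s: 8.72
tcp_pos: [0.5073, 0.1327, 0.1966]
eef_rot: [48.5, 89.9, -148.4]
contact_force: [-0.0, 0.1, -1.6]
gripper_width: 0.0257
```

>>> {"op": "step_arm", "data": {"steps": [[[0.5,0,0],0],[[0.5,0,0],0],[[0,0,0],0],[[0,0,0],0],[[0,0,0],0],[[0,0,0],0]]}}

```text
time_s: 9.22
tcp_pos: [0.508, 0.1316, 0.1778]
eef_rot: [-160.8, 90.0, 2.3]
contact_force: [0.3, 0.4, 0.1]
gripper_width: 0.0257
```

```bash
python3 - <<'E'
from h import *
from scipy.spatial.transform import Rotation as Ro
st=get_state();print(st['tcp_pos'],st['contact_force'],st['gripper_width'])
M=Ro.from_euler('xyz',st['eef_rot'],degrees=True).as_matrix();print(M.round(4))
s=capture("scene");t=capture("top")
cv2.imwrite("pics/s4.png",s);cv2.imwrite("pics/t4.png",t)
k=8
cv2.imwrite("pics/c4.png",cv2.resize(s[140:215,330:420],None,fx=k,fy=k,interpolation=3))
cv2.imwrite("pics/c4t.png",cv2.resize(t[205:315,110:250],None,fx=4,fy=4,interpolation=3))
b=st['tcp_pos']-[0,0,.0577]
for p in (b,b+[0,0,.03],b+[0,0,.076],np.array([.5067,.1335,.09])): print((proj("scene",p)-[330,140]+.5)*k-.5)
E
```

```text
[0.50803739 0.13157652 0.1778063 ] [0.31491773 0.38995557 0.14704973] 0.02574220091967083
[[ 3.000e-04 -2.915e-01 -9.566e-01]
 [ 0.000e+00 -9.566e-01  2.915e-01]
 [-1.000e+00 -1.000e-04 -3.000e-04]]
[348.84609198 350.90430335]
[363.5238001  252.54983575]
[387.13813863  94.31152805]
[342.3780427  444.57911656]
```

View pics/c4.png

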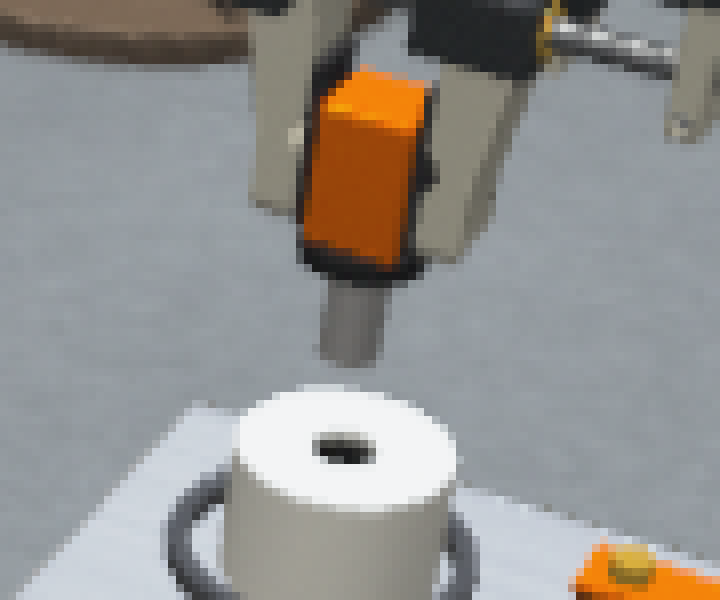

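View pics/c4t.png

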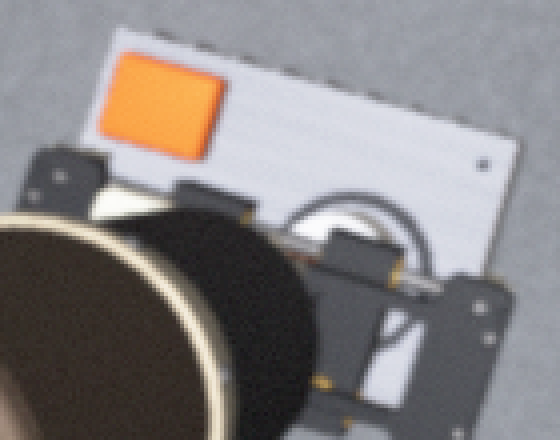

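```bash
python3 - <<'E'
from h import *
k=8
for p in((344.5,449),(344.5,446.5)): print(onz("scene",((p[0]+.5)/k-.5+330,(p[1]+.5)/k-.5+140),.09))
for p in((348.5,351),(348.5,354)): print("pin",onz("scene",((p[0]+.5)/k-.5+330,(p[1]+.5)/k-.5+140),.1201))
# two-view of hole centre
print(two(((344.5+.5)/k-.5+330,(448+.5)/k-.5+140),(191.9,273.5)))
# direction in world of crop axes
a=proj("scene",[.507,.1335,.09]); print((proj("scene",[.517,.1335,.09])-a)*k,(proj("scene",[.507,.1435,.09])-a)*k)
E
```

```text
[0.50876031 0.13431382 0.09      ]
[0.50750064 0.13416595 0.09      ]
pin [0.50810325 0.13149349 0.1201    ]
pin [0.50965141 0.13167379 0.1201    ]
[0.50588823 0.1338423  0.08841722]
[-4.41123227 19.27463864] [37.19221312  5.86784741]
```

The scene crop shows the shank end centred at (348,352) and the hole at (344,449). The pin therefore needs about +2.6 mm in y and −0.7 mm in x. I'll correct that, then come down close to the socket.

>>> {"op": "step_arm", "data": {"steps": [[[0.3,-0.11,0.07],0],[[0.4,0,0],0],[[0.4,0,0],0],[[0.2,0,0],0],[[0,0,0],0],[[0,0,0],0],[[0,0,0],0],[[0,0,0],0]]}}

```text
time_s: 9.98
tcp_pos: [0.5074, 0.1347, 0.1518]
eef_rot: [-138.2, 90.0, 24.9]
contact_force: [-1.0, 0.6, -1.8]
gripper_width: 0.0263
```

```bash
python3 - <<'E'
from h import *
st=get_state();print(st['tcp_pos'],st['contact_force'],st['gripper_width'])
s=capture("scene");k=10
cv2.imwrite("pics/c5.png",cv2.resize(s[155:210,340:410],None,fx=k,fy=k,interpolation=3))
b=st['tcp_pos']-[0,0,.0577]
print((proj("scene",b)-[340,155]+.5)*k-.5)
E
```

```text
[0.50737914 0.13468807 0.15184551] [-1.03663531  0.63432757 -1.77728437] 0.026254754565207428
[335.68165209 392.22920368]
```

View pics/c5.png

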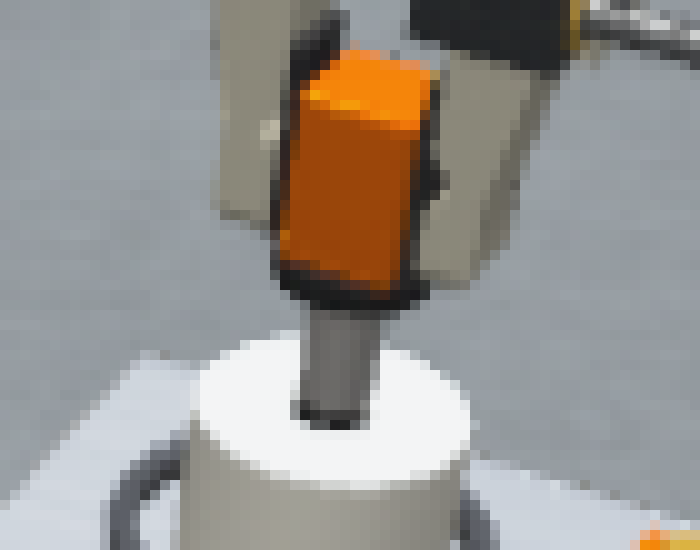

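Pixels: the shank end covers about crop x 300–369 and the visible hole edge 291–369, so the pin is within 1 mm in y. I'm now feeling downward gently.

>>> {"op": "step_arm", "data": {"steps": [[[0.05,0.02,0],0],[[0.05,0,0],0],[[0.05,0,0],0],[[0.03,0,0],0],[[0.03,0,0],0],[[0,0,0],0]]}}

```text
time_s: 10.53
tcp_pos: [0.507, 0.1341, 0.1472]
eef_rot: [50.7, 90.0, -146.2]
contact_force: [0.7, 0.6, -0.8]
gripper_width: 0.0254
```

>>> {"op": "step_arm", "data": {"steps": [[[0.03,0,0],0],[[0.03,0,0],0],[[0,0,0],0],[[0,0,0],0]]}}

```text
time_s: 10.87
tcp_pos: [0.507, 0.1342, 0.1461]
eef_rot: [62.0, 90.0, -134.9]
contact_force: [-1.0, 0.0, -1.8]
gripper_width: 0.0255
```

>>> {"op": "step_arm", "data": {"steps": [[[0.03,0,0],0],[[0.03,0,0],0],[[0,0,0],0],[[0,0,0],0]]}}

```text
time_s: 11.2
tcp_pos: [0.507, 0.1342, 0.1449]
eef_rot: [58.7, 90.0, -138.2]
contact_force: [1.2, -0.7, -1.1]
gripper_width: 0.0256
```

>>> {"op": "step_arm", "data": {"steps": [[[0.03,0,0],0],[[0.03,0,0],0],[[0,0,0],0],[[0,0,0],0]]}}

```text
time_s: 11.53
tcp_pos: [0.507, 0.1342, 0.1437]
eef_rot: [40.5, 90.0, -156.4]
contact_force: [-0.0, -1.7, -1.7]
gripper_width: 0.026
```

No resistance, and the shank end is about 4 mm below the socket top: the pin went straight into the hole. I'll carry on down to the plunger.

>>> {"op": "step_arm", "data": {"steps": [[[0.04,0,0],0],[[0.04,0,0],0],[[0.04,0,0],0],[[0.04,0,0],0],[[0,0,0],0],[[0,0,0],0]]}}

```text
time_s: 12.03
tcp_pos: [0.507, 0.1341, 0.1405]
eef_rot: [51.6, 90.0, -145.3]
contact_force: [-1.3, -0.4, -0.5]
gripper_width: 0.0259
```

>>> {"op": "step_arm", "data": {"steps": [[[0.05,0,0],0],[[0.05,0,0],0],[[0.05,0,0],0],[[0.05,0,0],0],[[0,0,0],0],[[0,0,0],0]]}}

```text
time_s: 12.53
tcp_pos: [0.507, 0.1341, 0.1365]
eef_rot: [51.9, 90.0, -145.0]
contact_force: [-0.0, -0.0, -1.3]
gripper_width: 0.0256
```

>>> {"op": "step_arm", "data": {"steps": [[[0.05,0,0],0],[[0.05,0,0],0],[[0.05,0,0],0],[[0.05,0,0],0],[[0.05,0,0],0],[[0,0,0],0]]}}

```text
time_s: 13.03
tcp_pos: [0.5073, 0.1342, 0.1322]
eef_rot: [-157.3, 90.0, 5.8]
contact_force: [-1.9, -0.5, 4.3]
gripper_width: 0.026
```

>>> {"op": "step_arm", "data": {"steps": [[[0.04,0,0],0],[[0.04,0,0],0],[[0.04,0,0],0],[[0.04,0,0],0],[[0.04,0,0],0],[[0,0,0],0]]}}

```text
time_s: 13.53
tcp_pos: [0.5073, 0.1342, 0.1283]
eef_rot: [-156.0, 90.0, 7.1]
contact_force: [-1.7, -0.6, 5.1]
gripper_width: 0.0259
```

>>> {"op": "step_arm", "data": {"steps": [[[0.04,0,0],0],[[0.04,0,0],0],[[0.04,0,0],0],[[0.04,0,0],0],[[0.04,0,0],0],[[0.04,0,0],0],[[0.04,0,0],0],[[0.04,0,0],0],[[0.04,0,0],0],[[0,0,0],0]]}}

```text
time_s: 14.37
tcp_pos: [0.5073, 0.1342, 0.1211]
eef_rot: [-153.7, 90.0, 9.4]
contact_force: [-2.1, -0.8, 6.3]
gripper_width: 0.0258
```

>>> {"op": "step_arm", "data": {"steps": [[[0.03,0,0],0],[[0.03,0,0],0],[[0,0,0],0]]}}

```text
time_s: 14.62
tcp_pos: [0.5072, 0.1342, 0.1199]
eef_rot: [-157.4, 90.0, 5.7]
contact_force: [-1.8, -0.2, 6.6]
gripper_width: 0.0261
```

>>> {"op": "step_arm", "data": {"steps": [[[0.02,0,0],0],[[0.02,0,0],0],[[0,0,0],0]]}}

```text
time_s: 14.87
tcp_pos: [0.5073, 0.1342, 0.1191]
eef_rot: [-156.7, 90.0, 6.4]
contact_force: [-2.3, -0.4, 6.6]
gripper_width: 0.0259
```

>>> {"op": "step_arm", "data": {"steps": [[[0.02,0,0],0],[[0.02,0,0],0],[[0,0,0],0]]}}

```text
time_s: 15.12
tcp_pos: [0.5073, 0.1342, 0.1183]
eef_rot: [-155.8, 90.0, 7.3]
contact_force: [-2.9, -0.3, 6.6]
gripper_width: 0.026
```

>>> {"op": "step_arm", "data": {"steps": [[[0.02,0,0],0],[[0,0,0],0]]}}

```text
time_s: 15.28
tcp_pos: [0.5072, 0.1342, 0.1179]
eef_rot: [-156.2, 90.0, 6.9]
contact_force: [-1.5, -1.2, 6.1]
gripper_width: 0.0261
```

>>> {"op": "step_arm", "data": {"steps": [[[0.02,0,0],0],[[0,0,0],0]]}}

```text
time_s: 15.45
tcp_pos: [0.5073, 0.1342, 0.1177]
eef_rot: [-160.8, 90.0, 2.3]
contact_force: [-3.3, -0.1, 8.4]
gripper_width: 0.0261
```

>>> {"op": "step_arm", "data": {"steps": [[[0.01,0,0],0],[[0,0,0],0]]}}

```text
time_s: 15.62
tcp_pos: [0.5074, 0.1342, 0.1177]
eef_rot: [-157.1, 89.9, 6.0]
contact_force: [-2.1, -0.8, 9.9]
gripper_width: 0.0262
```

>>> {"op": "step_arm", "data": {"steps": [[[0.01,0,0],0],[[0,0,0],0],[[0,0,0],0]]}}

```text
time_s: 15.87
tcp_pos: [0.5074, 0.1342, 0.1176]
eef_rot: [-156.6, 89.9, 6.5]
contact_force: [-3.1, -0.1, 10.8]
gripper_width: 0.0265
```

>>> {"op": "step_arm", "data": {"steps": [[[0.02,0,0],0],[[0,0,0],0],[[0,0,0],0]]}}

```text
time_s: 16.12
tcp_pos: [0.5075, 0.1342, 0.1176]
eef_rot: [-157.7, 89.9, 5.5]
contact_force: [-5.2, -0.4, 14.7]
gripper_width: 0.0257
```

```bash
python3 - <<'E'
from h import *
st=get_state();print(st['tcp_pos'],st['contact_force'],st['gripper_width'])
s=capture("scene");k=8
cv2.imwrite("pics/c6.png",cv2.resize(s[155:225,335:425],None,fx=k,fy=k,interpolation=3))
E
```

```text
[0.50752115 0.13424898 0.11759707] [-5.21017395 -0.35399671 14.71661073] 0.025734156240245634
```

View pics/c6.png

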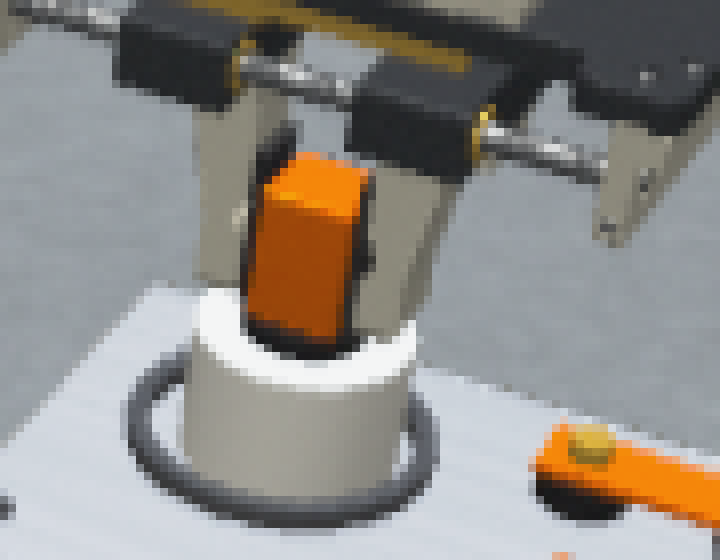

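The collar is down on the white top (crop 245–365, 330–360), with travel stopped at the predicted height and the force rising to 15 N. I'll ease the preload, open, and retreat straight up.

>>> {"op": "step_arm", "data": {"steps": [[[-0.03,0,0],0],[[0,0,0],0]]}}

```text
time_s: 16.33
tcp_pos: [0.5073, 0.1342, 0.1176]
eef_rot: [-151.3, 89.9, 11.9]
contact_force: [-3.0, -0.4, 9.0]
gripper_width: 0.026
```

>>> {"op": "step_arm", "data": {"steps": [[[0,0,0],0],[[0,0,0],0],[[0,0,0],0],[[0,0,0],0],[[0,0,0],0],[[0,0,0],0]], "fingers": 0.4}}

```text
time_s: 16.83
tcp_pos: [0.507, 0.1341, 0.1164]
eef_rot: [59.1, 90.0, -137.8]
contact_force: [0.8, 1.2, 0.1]
gripper_width: 0.0518
```

>>> {"op": "step_arm", "data": {"steps": [[[-0.3,0,0],0],[[-0.5,0,0],0],[[-0.7,0,0],0],[[-0.8,0,0],0],[[-0.8,0,0],0],[[-0.8,0,0],0],[[-0.6,0,0],0],[[-0.4,0,0],0],[[0,0,0],0],[[0,0,0],0]]}}

```text
time_s: 17.67
tcp_pos: [0.507, 0.1342, 0.215]
eef_rot: [-117.9, 89.9, 45.2]
contact_force: [-0.4, 0.3, -0.7]
gripper_width: 0.0526
```

```bash
python3 - <<'E'
from h import *
st=get_state();print(st['tcp_pos'],st['contact_force'],st['gripper_width'])
s=capture("scene")
cv2.imwrite("pics/s7.png",s)
k=8;cv2.imwrite("pics/c7.png",cv2.resize(s[155:225,335:425],None,fx=k,fy=k,interpolation=3))
# expected head top centre if seated and bottom edge
for z in (.136,.096,.09): print(z,(proj("scene",[.5074,.1342,z])-[335,155]+.5)*k-.5)
E
```

```text
[0.50704521 0.13424145 0.21496907] [-0.41311173  0.2659485  -0.67352483] 0.052637455835311014
0.136 [326.86051295 179.56732109]
0.096 [307.49419383 307.65081328]
0.09 [304.67028447 326.32737076]
```

View pics/c7.png

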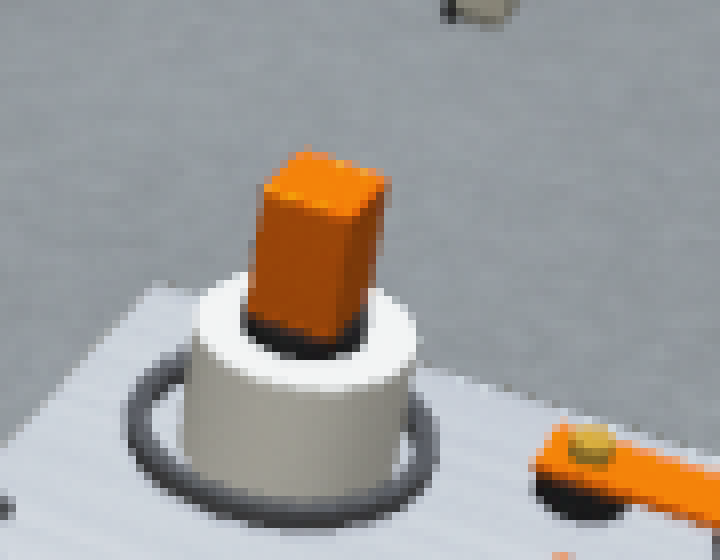

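View pics/s7.png

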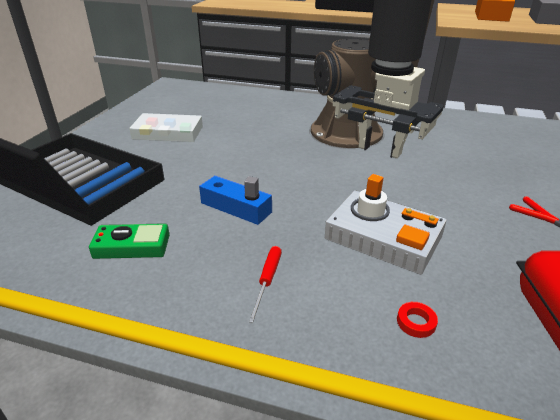

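The pin stands upright and released. Its head top is at crop (326,184), against (327,180) expected when fully seated, and the bystanders look unmoved. I'm handing in.

```bash
python3 -c "
from plant import *
close_job(); s=get_state(); print(s['time_s'],s['contact_force'])"
```

```text
the job is handed in; nothing more can be done
the job is handed in; nothing more can be done
```

The orange pin is seated in the socket with its collar down and the gripper released. I handed the job in at about 18 s of the 72 s allowed; no verdict is reported.

- **Placing:** I lined the pin up over the hole using the scene camera. The feeling descent met no edge, so no search was needed, and I pressed it in slowly. The plunger began to resist where expected.
- **Forces:** The highest push I read was about 15 N at the collar stop. Force is only reported at the end of each move, so any brief peak in between was not seen. I eased off to 9 N before opening the fingers.
- **Seating check:** Travel stopped at TCP height 0.1176 m, against 0.1177 m predicted for a landed collar. The last picture shows the pin upright with its head top within about half an image pixel (roughly 1.4 mm) of the seated position. That is the same direction and size as the scene camera's offset on the hole.
- **Disagreement:** The two cameras differed by about 1–2 mm on the socket position and about 4 mm on the pin head. I relied on the pin-to-hole offset within the scene view, and the pin went in.
- **Bystanders:** The spare pin, meter, tape roll and screwdriver look unmoved in the last picture. I judged this by eye and did not measure it.

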